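# Snap the closing cap onto the sharps pot

## Robot

A 6-joint arm with a two-finger parallel gripper is mounted at the origin on a cart in front of the work surface, level with it; the furniture and walls round the work are solid. World frame = base frame: x ahead of the robot, y to its left, z up, the work surface at z = 0. Lengths are in mm, angles in rad, forces in N, time in s.
With the tool pointing down it reaches from about 250 to 800 mm from the base axis. Payload 8.5 kg.
Tool frame: the origin (TCP) lies on the centre line of the jaws, within the pads' length; the fingertips stand 22 mm ahead of it and the grasp point (between the pads) lies 3 mm ahead of it (ctrl.nose_length is the distance from the TCP to the fingertips, in mm); z points along the fingers, y is the line along which they close (so a half turn about z gives the same grasp; the last joint's range is limited). The gripper opens to 85 mm and grips with 20 to 120 N. Pads are 22 mm wide; open, the fingers measure 114 mm over their backs; the gripper's body (76 mm by 85 mm) begins 54 mm behind the grasp point. The pads swing forward as they close: fully open they stand 13 mm farther back than shut.
Start: joints at [1.229, 0.238, -0.013, 1.319, 0, 1.571], TCP at [175.956, 494.592, 253.276] pointing down, gripper open.
Joint ranges: [-2.66, 2.66], [-1.03, 1.9], [-1.14, 1.46], [-1.82, 2.27], [-1.45, 1.34], [-3.14, 3.14]. Speed limits (rad/s): [2.22, 2.22, 2.79, 3.14, 3.14, 3.14].

## Interface

Orientations are given as a unit quaternion [w, x, y, z].
In Python, from workcell import ctrl gives the robot as it stands. The module is installed in compiled form; this text tells all that it offers.
- The arm moves only by the shell command python3 -m creep 'ROWS' [OPENING] [FORCE]. ROWS is JSON, a list of rows, each a list of 6 numbers: the shift along the world's x, y, z each as a share of 0.03 m, from -1 to 1, then the turn, a rotation vector about the world's x, y, z each as a share of 0.1 rad, from -1 to 1. A call has 1 to 10 rows; each row shifts and turns the commanded pose from where the row before left it; what a row does not reach is not made up. A row lasts 1/12 s, in which the tool goes at most 41.7 mm and 7.16 degrees, less where a joint would pass 70% of its speed; a pose out of reach is approached as far as the arm can. A call with a number of a shift or a turn outside -1 to 1 is refused whole. A call with a gripper value outside its range is refused whole. OPENING is the opening, from -1 (shut) to 1 (fully open), set as the call begins (- or left out, the last holds). The fingers move at their own pace and stop on an object; FORCE is the grip in N (left out, the last holds). Time passes only in rows, so rows that do not move let the fingers close. It gives the time, the measured TCP pose, the force, the opening and the grip force at its end, in the units of the state.
- ctrl.sense(): the state, without advancing time (a new reading comes with each control period).
- ctrl.camera(name): name is "scene" or "side" or "wrist"; returns the picture (420x560x3 uint8, blue, green, red); there is no depth.
- ctrl.camera_info(name): a dict with "K" (3x3 intrinsics, pixels), "eye" and "rotation" of the camera in the world. Camera axes: x right, y down, z forward; pixel columns grow to the right and rows downward; lengths in mm; the calibration is good to about 2 mm. A picture is of the moment at which its call begins: read the wrist's pose just before it. camera_info takes no time and is no camera call; for the wrist camera it gives the pose at the moment of the call.
- ctrl.close_job(): hands the job in; it is judged then, once.
The state is a dict: "time_s": time; "joint_pos": joint angles; "qvel": joint speeds; "effort": joint torques, N m; "eef_pos": TCP position; "tool_rot": TCP orientation; "ft_force": force on the tool from outside, world axes, zero at the start; "moment": the same for the moment, N m; "grip_width": finger opening in mm; "grip_force": force on a finger pad.
Only numpy, scipy, OpenCV 4.12 (cv2) and the standard library are available. Lean on these libraries where they do the work, as an engineer would, in place of code of your own. Each camera call takes 0.05 s, during which the arm holds its last target. There are 200 camera calls.

## Task

Close the yellow sharps pot: pick up the red snap cap, set it on the pot's white stud and press it straight down until it clicks, then keep pressing after the click so that the black sprung sealing ring under it is squeezed down by more than half its travel. Finish while still holding the cap pressed down like that: do not let go. Leave the other things on the worktop where they are.

Things in the scene. Friction and masses are not known exactly. Their poses are not given: they have to be found in the camera images.
- cap: loose red snap cap, about 60 g, standing mouth down on the worktop; origin at the centre of its mouth (underside), z up. Ribbed skirt 46 mm across, 30 mm high; above it a round ribbed knob 27 mm across, from 30 to 58 mm above the origin, to be gripped from above at any yaw. Mouth 30.4 mm wide with an inner lip 4 mm high; behind the lip the bore is 36 mm wide and ends 27 mm up
- cap_knob (a point): point on the cap's axis in the middle of the knob's height, 44 mm above the cap's origin
- sharps_pot: yellow round sharps pot fixed to the worktop (it cannot move), 108 mm across at its dark foot plate, 100 mm at its flat lid; origin at the centre of its underside, z up. The lid's top is 70 mm up. From its centre rises a white stud 28 mm across, to 96 mm up, its top 5 mm tapered to 20 mm across
- catch_line (a point): on the stud's axis, 86.5 mm above the worktop, level with four sprung steel balls that stand 3 mm out of the stud. The cap's lip must be forced over them: the push needed rises to about 14 N while the cap's mouth comes down from about 90 to 87 mm above the worktop, then drops to nothing as the lip snaps past (mouth about 82 mm up): the click
- stud_top (a point): centre of the stud's top face, 96 mm above the pot's origin; the cap goes on straight down here
- seal_ring (a joint): sprung black sealing ring round the foot of the stud, 47 mm across, 8 mm high (its top is 78 mm above the worktop when free); joint value = how far it is pressed down, 0 free to 0.006 m at its stop. Spring 3 N per mm. After the click the cap's mouth meets it and pressing on squeezes it
- gallipot: bystander: small steel cup, 52 mm across, 31 mm high; origin at the centre of its underside
- tape_roll: bystander: white tape roll lying flat, 58 mm across, 12 mm high; origin at the centre of its underside
- vial_red: bystander: small white vial with a red top, 22 mm across, 44 mm high; origin at the centre of its underside
- vial_blue: bystander: small brown vial with a blue top, 25 mm across, 49 mm high; origin at the centre of its underside
- gauze: bystander: flat sealed gauze pack, 60 x 88 x 9 mm; origin at the centre of its underside
- clamp: bystander: steel artery clamp with ring handles lying flat, 57 x 148 x 8 mm; origin at the centre of its underside
Mind the look-alikes: they are no part of the job. There is more than one size of the sharps_pot; the one meant has the size given above.

How it is judged (in metres and radians):
On the way, in this order (a step that is already met when the one before it is completed fails the run):
1. the cap has been lifted, mouth down, to above the stud's height, in the fingers (height (world z) of cap above 0.097 m and contact force between the fingers and cap above 0.5 N), for 0.1 s.
2. the cap's lip has snapped past the catch balls (mouth less than 13 mm above the pot's lid, centred within 3 mm, upright within 0.1 rad) (z of cap in the frame of sharps_pot below 0.083 m and horizontal distance between cap and stud_top below 0.003 m and angle between cap's own z axis and vertical below 0.1 rad), for 0.05 s.
At the end, for the whole second after the job is handed in: the cap is snapped on, centred on the stud within 3 mm and upright within 0.1 rad, and the fingers still hold it pressed down: the sealing ring stays squeezed by more than 3 mm of its 6 mm (more than 9 N), with more than 2 N of contact between fingers and cap (value of joint seal_ring above 0.003 m and z of cap in the frame of sharps_pot below 0.0755 m and horizontal distance between cap and stud_top below 0.003 m and angle between cap's own z axis and vertical below 0.1 rad and contact force between the fingers and cap above 2 N); the arm keeps its last pose, push and grip.
It fails at once if a bystander is moved more than 30 mm (distance of any of gallipot, tape_roll, vial_red, vial_blue, gauze, clamp from where it was at the start of the episode above 0.03 m).
It also fails if it takes over 64 s, if anything falls off the work surface, if the arm or the gripper's body presses on something with over 40 N, if the wrist force passes 120 N, or if a joint passes its speed limit or range.

## Working session

There is one attempt and no reset: what is moved stays moved. The work goes in short steps, Python scripts to look and compute and a shell command to move; the robot and the scene stay as the last step left them, time stands still between calls to the robot, and variables do not carry over. Pictures are saved under pics/ and viewed, at most 10 in all, crops included, and the job is handed in when it is done.

```bash
mkdir -p pics
python3 - <<'E'
from workcell import ctrl
import cv2,numpy as np
for n in("scene","side"):
    cv2.imwrite(f"pics/{n}0.png",ctrl.camera(n)); i=ctrl.camera_info(n); print(n,{k:np.round(v,3).tolist() for k,v in i.items()})
print(ctrl.sense())
E
```

```text
scene {'K': [[436.046, 0.0, 281.913], [0.0, 436.046, 197.772], [0.0, 0.0, 1.0]], 'eye': [-320.711, -471.281, 738.927], 'rotation': [-0.395, 0.738, -0.487, 0.251]}
side {'K': [[485.653, 0.0, 280.636], [0.0, 485.653, 206.242], [0.0, 0.0, 1.0]], 'eye': [604.59, 1031.528, 820.519], 'rotation': [-0.011, 0.024, 0.884, -0.468]}
{'time_s': 0.1, 'joint_pos': array([ 1.22899940e+00,  2.38707748e-01, -1.41261436e-02,  1.31920132e+00,
        2.61330652e-05,  1.57081208e+00]), 'qvel': array([-0.00013696, -0.00013267,  0.00268469, -0.00081663,  0.00165989,
       -0.00169865]), 'effort': array([ 8.85208974e-04, -5.39721394e+01,  3.46996737e+01,  1.34348532e-02,
        9.09575476e-06,  1.07127892e-05]), 'eef_pos': array([175.8538222 , 494.32694262, 252.76579168]), 'tool_rot': array([-1.18218313e-04,  1.70075525e-01,  9.85430836e-01, -6.08195702e-04]), 'ft_force': array([-0.37460686, -0.47566137, -0.10914252]), 'moment': array([ 0.00377557, -0.0040833 , -0.00070691]), 'grip_force': 0.0, 'grip_width': 85.22440924560438}
```

View pics/scene0.png

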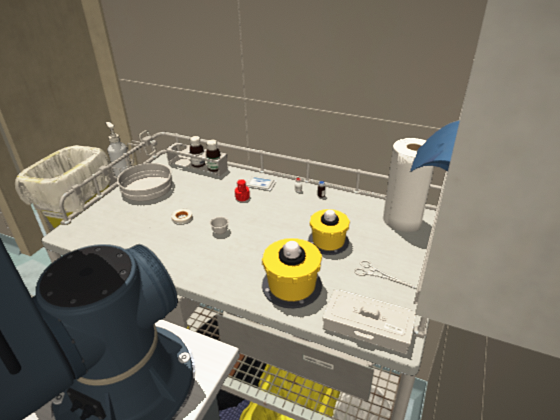

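View pics/side0.png

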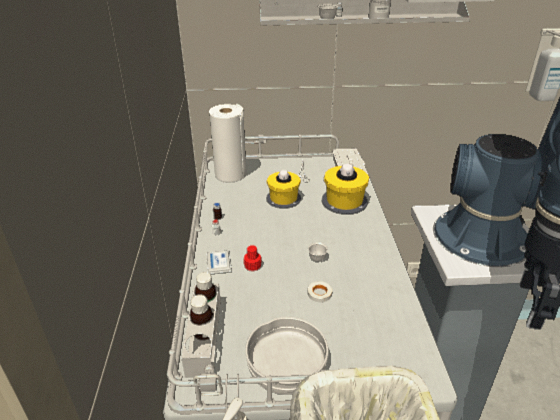

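```bash
cat > h.py <<'E'
import numpy as np,cv2
from workcell import ctrl
from scipy.spatial.transform import Rotation as R
def cam(n):
    i=ctrl.camera_info(n);q=np.array(i['rotation'])
    M=q if q.ndim==2 else R.from_quat(np.r_[q[1:],q[0]]).as_matrix()
    return np.array(i['K']),M,np.array(i['eye'])
def ray(c,p):
    K,M,e=c; d=M@np.linalg.inv(K)@[p[0],p[1],1]; return d/np.linalg.norm(d)
def onz(c,p,z):
    d=ray(c,p); return c[2]+d*(z-c[2][2])/d[2]
def proj(c,P):
    K,M,e=c; v=K@(M.T@(np.array(P)-e)); return v[:2]/v[2]
def tri(cs,ps):
    A=0;b=0
    for c,p in zip(cs,ps):
        d=ray(c,p);m=np.eye(3)-np.outer(d,d);A=A+m;b=b+m@c[2]
    return np.linalg.solve(A,b)
E
python3 - <<'E'
from h import *
cs=[cam("scene"),cam("side")]
for n,a,b in[("captop",(242,181),(252,248)),("small",(330,214),(284,174)),("large",(292,247),(347,169))]:
    print(n,tri(cs,[a,b]).round(1))
print("small lid width side", onz(cs[1],(267,179),65),onz(cs[1],(300,179),65)); print("large",onz(cs[1],(324,175),70),onz(cs[1],(368,175),70))
im=cv2.imread("pics/scene0.png");a=cv2.resize(im[170:310,220:360],(560,560),interpolation=cv2.INTER_CUBIC)
cv2.imwrite("pics/c1.png",a)
im=cv2.imread("pics/side0.png");b=cv2.resize(im[150:290,230:380],(600,560),interpolation=cv2.INTER_CUBIC)
cv2.imwrite("pics/c2.png",b)
E
```

```text
captop [630.8  84.8  54.5]
small [ 532.7 -219.7   86.1]
large [ 350.1 -191.7  112.9]
small lid width side [ 582.26635118 -225.55293616   65.        ] [ 482.98825715 -219.72352488   65.        ]
large [ 409.16121723 -230.59531385   70.        ] [ 276.15293579 -222.77020099   70.        ]
```

View pics/c1.png

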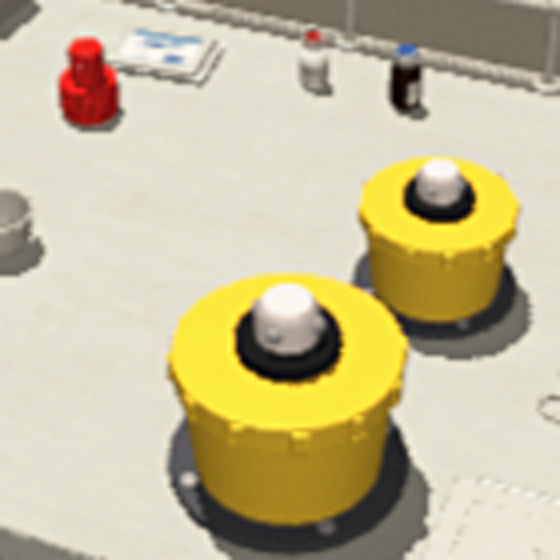

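View pics/c2.png

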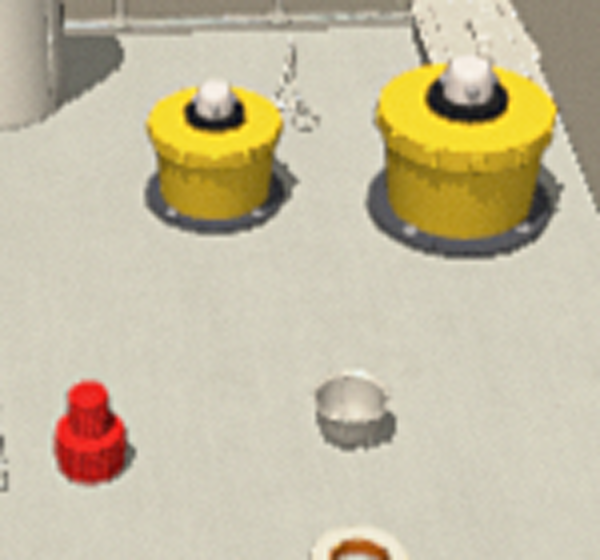

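The cap is red, with its knob top at scene (241.5,181.5) and side (252,247), giving about (631,85). The rear, smaller pot has a lid of about 100 mm, so it is the target; its stud is at about (533,-220). The front pot measures about 133 mm, so it is the look-alike.

```bash
python3 -m creep '[[0.95,-0.85,0,0,0,0],[0.95,-0.85,0,0,0,0],[0.95,-0.85,0,0,0,0],[0.95,-0.85,0,0,0,0],[0.95,-0.85,0,0,0,0],[0.95,-0.85,0,0,0,0],[0.95,-0.85,0,0,0,0],[0.95,-0.85,0,0,0,0]]' 1 60
python3 -m creep '[[0.95,-0.85,0,0,0,0],[0.95,-0.85,0,0,0,0],[0.95,-0.85,0,0,0,0],[0.95,-0.85,0,0,0,0],[0.95,-0.85,0,0,0,0],[0.95,-0.85,0,0,0,0],[0.5,-0.85,0,0,0,0],[0,0,0,0,0,0],[0,0,0,0,0,0]]'
python3 - <<'E'
from h import *
c=cam("wrist");im=ctrl.camera("wrist");cv2.imwrite("pics/w1.png",im)
print(c[2].round(1),c[1].round(2).tolist(),c[0][0,0]); s=ctrl.sense();print(s['eef_pos'],s['tool_rot'],s['joint_pos'])
cs=[cam("scene"),cam("side")]
print(tri(cs,[(330,210.7),(283.75,171.5)]),tri(cs,[(241.5,181.5),(252,247)]))
for k,p in((cs[0],(330,210.7)),(cs[1],(283.75,171.5))):print(onz(k,p,96))
print(proj(c,(631,85,58)))
E
```

```text
time_s: 0.77
eef_pos: [404.9, 289.0, 253.1]
tool_rot: [-0.0, 0.17, 0.985, -0.0]
ft_force: [0.9, 1.0, -0.2]
grip_width: 85.2
grip_force: 0.0
time_s: 1.52
eef_pos: [590.4, 110.6, 252.3]
tool_rot: [-0.001, 0.171, 0.985, -0.0]
ft_force: [-0.3, 0.1, -0.4]
grip_width: 85.3
grip_force: 0.0
[520.1 136.6 372.7] [[0.34, 0.9, 0.28], [0.94, -0.32, -0.1], [-0.0, 0.29, -0.96]] 376.8361957990357
[589.77917963 111.63823649 252.61096444] [-7.18738423e-04  1.70745317e-01  9.85314921e-01 -1.60652068e-04] [1.86978259e-01 3.70690689e-01 1.75267683e-01 1.37683213e+00
 2.03584350e-04 5.30150294e-01]
[ 533.55259766 -218.82329869   95.33116069] [629.36719383  84.19471552  55.40571289]
[ 536.08868495 -219.45415581   96.        ]
[ 532.3545734  -214.11716581   96.        ]
[269.80830793 241.68583721]
```

View pics/w1.png

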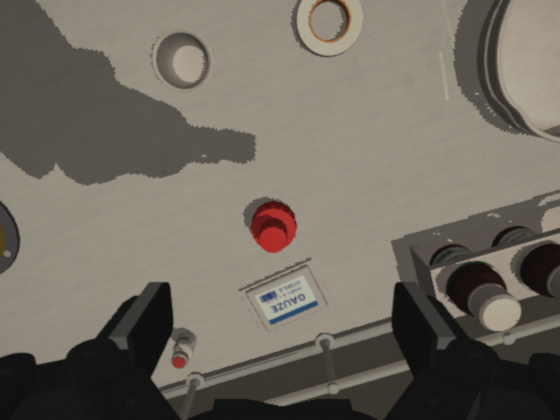

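The wrist view shows the cap's knob at about (273,236), clear all round, with the gauze at (283,300).

```bash
cat >> h.py <<'E'
from scipy.optimize import minimize
t=np.linspace(0,2*np.pi,48,endpoint=False)
def circ(x,y,z,r): return np.c_[x+r*np.cos(t),y+r*np.sin(t),t*0+z]
def fit(c,mask,x0,parts):
    S=4
    big=cv2.resize(mask,None,fx=S,fy=S,interpolation=cv2.INTER_LINEAR)>127
    def cost(v):
        m=np.zeros(big.shape,np.uint8)
        for (z1,r1,z2,r2) in parts:
            P=np.r_[circ(*v,z1,r1),circ(*v,z2,r2)]
            uv=np.array([proj(c,p) for p in P])
            h=cv2.convexHull(((uv+.5)*S-.5).astype(np.float32))
            cv2.fillPoly(m,[np.round(h*16).astype(np.int32)],1,shift=4)
        m=m>0
        return 1-(m&big).sum()/(m|big).sum()
    return minimize(cost,x0,method="Nelder-Mead",options=dict(initial_simplex=[x0,np.add(x0,[6,0]),np.add(x0,[0,6])],xatol=.05,fatol=1e-5))
CAP=[(0,23,30,23),(30,13.5,58,13.5)]
def red(im):
    b,g,r=[im[...,k].astype(int) for k in range(3)]
    m=((r>90)&(g<.35*r)&(b<.35*r)).astype(np.uint8)
    n,l,s,_=cv2.connectedComponentsWithStats(m)
    return ((l==1+np.argmax(s[1:,4]))*255).astype(np.uint8)
E
python3 - <<'E'
from h import *
for n,f in(("wrist","w1"),("scene","scene0"),("side","side0")):
    r=fit(cam(n),red(cv2.imread(f"pics/{f}.png")),[630,85],CAP);print(n,r.x,r.fun)
E
```

```text
wrist [631.91803297  89.06179849] 0.37185686653771766
scene [631.51597595  85.91307831] 0.22807017543859653
side [630.14007568  84.9413147 ] 0.22750503329719685
```

```bash
sed -i 's/(r>90)&(g<.35\*r)&(b<.35\*r)/(r>45)\&(g<.4*r)\&(b<.4*r)/' h.py
python3 -m creep '[[0.7,-0.45,-0.5,0,0,0],[0.68,-0.42,-0.5,0,0,0],[0,0,-1,0,0,0],[0,0,-1,0,0,0],[0,0,0,0,0,0],[0,0,0,0,0,0]]'
python3 - <<'E'
from h import *
c=cam("wrist");s=ctrl.sense();im=ctrl.camera("wrist");cv2.imwrite("pics/w2.png",im)
print(s['eef_pos'],s['tool_rot'])
r=fit(c,red(im),[631,85],CAP);print(r.x,r.fun)
for n,f in(("scene","scene0"),("side","side0")):
    r=fit(cam(n),red(cv2.imread(f"pics/{f}.png")),[630,85],CAP);print(n,r.x,r.fun)
E
```

```text
time_s: 2.07
eef_pos: [629.7, 87.0, 162.6]
tool_rot: [-0.002, 0.169, 0.986, -0.0]
ft_force: [-0.4, 0.8, 0.7]
grip_width: 85.5
grip_force: 0.0
[629.70545926  87.03122765 162.55988871] [-1.69480039e-03  1.69322712e-01  9.85559082e-01 -4.93407134e-04]
[629.86181641  87.20532227] 0.16041242662271038
scene [629.53564453  83.32055664] 0.21958584987057805
side [630.68261719  86.87353516] 0.20210135970333742
```

```bash
python3 -m creep '[[0,0,-1,0,0,0],[0,0,-1,0,0,0],[0,0,-1,0,0,0],[0,0,-0.5,0,0,0],[0,0,0,0,0,0],[0,0,0,0,0,0]]'
python3 -m creep '[[0,0,0,0,0,0],[0,0,0,0,0,0],[0,0,0,0,0,0],[0,0,0,0,0,0],[0,0,0,0,0,0],[0,0,0,0,0,0],[0,0,0,0,0,0],[0,0,0,0,0,0],[0,0,0,0,0,0],[0,0,0,0,0,0]]' -1 80
```

```text
time_s: 2.62
eef_pos: [632.1, 86.7, 60.1]
tool_rot: [0.001, 0.17, 0.985, 0.0]
ft_force: [-0.3, 0.6, 0.1]
grip_width: 85.6
grip_force: 0.0
time_s: 3.45
eef_pos: [631.9, 86.1, 59.3]
tool_rot: [0.001, 0.17, 0.985, 0.0]
ft_force: [-1.8, 0.3, 7.0]
grip_width: 23.4
grip_force: 78.2
```

```bash
python3 -m creep '[[0,0,0.5,0,0,0],[0,0,1,0,0,0],[0,0,1,0,0,0],[0,0,1,0,0,0],[0,0,1,0,0,0],[0,0,0,0,0,0],[0,0,0,0,0,0],[0,0,0,0,0,0]]'
python3 - <<'E'
from h import *
s=ctrl.sense();print(s['eef_pos'],s['ft_force'],s['moment'],s['grip_width'],s['grip_force'])
ims=[cv2.resize(ctrl.camera(n),(560,420)) for n in("wrist","side")]
P=s['eef_pos'];u=proj(cam("side"),P).astype(int)
a=ims[1][max(0,u[1]-60):u[1]+80,max(0,u[0]-70):u[0]+70]
a=cv2.resize(a,(400,400),interpolation=cv2.INTER_CUBIC)
b=cv2.resize(ims[0],(400,300));b=cv2.copyMakeBorder(b,0,100,0,0,0)
cv2.imwrite("pics/g1.png",np.hstack([a,b]))
E
```

```text
time_s: 4.12
eef_pos: [631.1, 85.9, 192.7]
tool_rot: [-0.0, 0.17, 0.985, -0.0]
ft_force: [0.5, -0.0, -0.6]
grip_width: 23.2
grip_force: 78.7
[631.05112687  85.91409839 192.7349738 ] [ 0.54300827 -0.03121822 -0.6498916 ] [-0.01040086 -0.00146691  0.00688963] 23.190764281993232 78.7258529663086
```

View pics/g1.png

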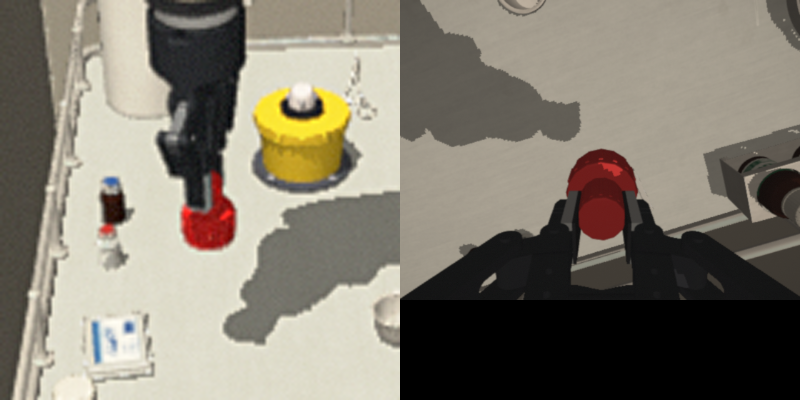

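The cap is held upright between the pads; the path to the pot is clear at this height. Next I move beside the pot, to where the wrist camera sees both the pot and the cap.

```bash
python3 -m creep '[[-0.13,-1,0.1,0,0,0],[-0.13,-1,0.1,0,0,0],[-0.13,-1,0.1,0,0,0],[-0.13,-1,0.1,0,0,0],[-0.13,-1,0.1,0,0,0],[-0.13,-1,0.1,0,0,0],[-0.13,-1,0.1,0,0,0],[-0.13,-1,0.1,0,0,0],[0,0,0,0,0,0],[0,0,0,0,0,0]]'
python3 - <<'E'
from h import *
s=ctrl.sense();c=cam("wrist");im=ctrl.camera("wrist");cv2.imwrite("pics/w3.png",im)
np.savez("w3.npz",K=c[0],M=c[1],e=c[2],p=s['eef_pos'])
print(s['eef_pos'],s['tool_rot'],s['ft_force'],proj(c,(533,-219,96)))
print("roll",onz(cam("side"),(229,178),0))
hsv=cv2.cvtColor(im,cv2.COLOR_BGR2HSV)
E
```

```text
time_s: 5.05
eef_pos: [599.4, -155.5, 216.0]
tool_rot: [-0.001, 0.172, 0.985, 0.0]
ft_force: [-0.4, -0.0, -1.2]
grip_width: 23.4
grip_force: 78.8
[ 599.43154666 -155.46605037  216.0290294 ] [-9.89641889e-04  1.71508466e-01  9.85182148e-01  5.37163006e-05] [-0.36473546 -0.00657921 -1.15259227] [151.78637229 154.83459957]
roll [ 704.85296794 -347.39230861    0.        ]
```

View pics/w3.png

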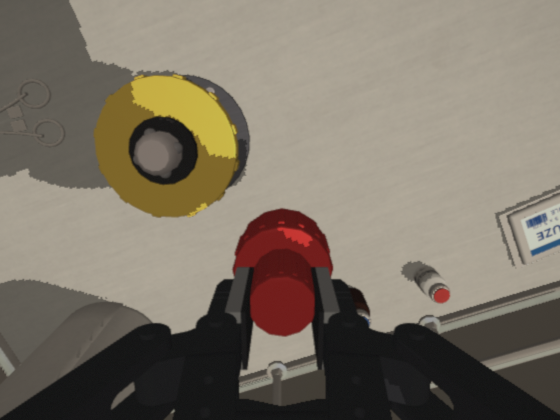

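Run:
```python
from h import *
from scipy.optimize import least_squares
d=np.load("w3.npz");c=(d['K'],d['M'],d['e']);tcp=d['p'];im=cv2.imread("pics/w3.png")
def outline(*cs):
    uv=np.array([proj(c,p) for C in cs for p in C]).astype(np.float32)
    return cv2.convexHull(uv)
def dist(h,pts): return np.array([cv2.pointPolygonTest(h,(float(a),float(b)),True) for a,b in pts])
m=red(im);cn=max(cv2.findContours(m,cv2.RETR_EXTERNAL,cv2.CHAIN_APPROX_NONE)[0],key=len)[:,0,:]
sk=cn[(cn[:,1]<258)];kn=cn[(cn[:,1]>312)&(cn[:,0]>252)&(cn[:,0]<314)]
sk=sk[(sk[:,0]>230)&(sk[:,0]<335)]
print(len(sk),len(kn))
def res(v,z=None):
    x,y=v[:2]; z=v[2] if z is None else z
    return np.r_[dist(outline(circ(x,y,z,23),circ(x,y,z+30,23)),sk),dist(outline(circ(x,y,z+58,13.5)),kn)]-.5
z0=tcp[2]-59.3
r=least_squares(res,tcp[:2],args=(z0,),diff_step=1e-4,loss='soft_l1');print("cap fixed z",z0,r.x,r.x-tcp[:2],np.sqrt(np.mean(r.fun**2)))
r=least_squares(res,[*tcp[:2],z0],diff_step=1e-4,loss='soft_l1');print("cap free",r.x,r.x-[*tcp[:2],z0],np.sqrt(np.mean(r.fun**2)))
# pot
H=cv2.cvtColor(im,cv2.COLOR_BGR2HSV);ye=((H[...,0]>18)&(H[...,0]<35)&(H[...,1]>120)).astype(np.uint8)
cy=max(cv2.findContours(ye,cv2.RETR_EXTERNAL,cv2.CHAIN_APPROX_NONE)[0],key=len)[:,0,:]
L=cy[(cy[:,0]<190)&(cy[:,1]<230)]
f=lambda v:dist(outline(circ(*v,70,50)),L)-.5
r=least_squares(f,[533,-219],diff_step=1e-4,loss='soft_l1');print("lid",r.x,np.sqrt(np.mean(r.fun**2)))
# black ring outer edge = hole of yellow
cs,h=cv2.findContours(ye,cv2.RETR_CCOMP,cv2.CHAIN_APPROX_NONE)
ho=max([k for k,hh in zip(cs,h[0]) if hh[3]>=0],key=len)[:,0,:]
f=lambda v:dist(outline(circ(*v,70,23.5),circ(*v,78,23.5)),ho)+.5
r=least_squares(f,[533,-219],diff_step=1e-4,loss='soft_l1');print("ring",r.x,np.sqrt(np.mean(r.fun**2)))
g=cv2.cvtColor(im,cv2.COLOR_BGR2GRAY);st=((g>70)&(ye==0)).astype(np.uint8);hm=cv2.fillPoly(np.zeros_like(ye),[ho],1);hm=cv2.erode(hm,np.ones((5,5)))
st&=hm;mm=(cv2.morphologyEx(st,cv2.MORPH_CLOSE,np.ones((5,5)))*255).astype(np.uint8)
r=fit(c,mm,[533,-219],[(78,14,91,14),(91,14,96,10)]);print("stud",r.x,r.fun)
```

```text
134 66
cap fixed z 156.72902939518173 [ 599.76670374 -154.79510575] [0.33515707 0.67094462] 4.982584762126116
cap free [ 603.07183978 -155.89406245  145.61615081] [  3.64029312  -0.42801208 -11.11287858] 0.8118057473439744
lid [ 533.34983531 -217.39192892] 0.9693775497214216
ring [ 533.6748452  -218.49945029] 1.8521597189005348
stud [ 532.71390414 -219.1390053 ] 0.12508988925643605
```

Run:
```python
from h import *
tcp=ctrl.sense()['eef_pos'];o=[]
for n in("scene","side"):
    im=ctrl.camera(n);cv2.imwrite(f"pics/{n}1.png",im);c=cam(n);m=red(im);ys,xs=np.nonzero(m)
    print(n,xs.min(),xs.max(),ys.min(),ys.max(),len(xs))
    for z in(tcp[2]-59.3,tcp[2]-70.4):
        r=fit(c,m,[tcp[0]+1,tcp[1]],CAP);
        pr=[(z+a,b,z+e,f) for a,b,e,f in CAP]
        r=fit(c,m,[tcp[0]+1,tcp[1]],pr);print(n,z,r.x-tcp[:2],r.fun)
        uv=np.array([proj(c,p) for q in pr for p in np.r_[circ(tcp[0],tcp[1],q[0],q[1]),circ(tcp[0],tcp[1],q[2],q[3])]]);print(uv.min(0),uv.max(0))
    u=proj(c,tcp).astype(int);o.append(cv2.resize(im[u[1]-40:u[1]+60,u[0]-50:u[0]+50],(400,400),interpolation=cv2.INTER_CUBIC))
cv2.imwrite("pics/g2.png",np.hstack(o))
```

```text
scene 307 323 152 177 292
scene 156.74376032929393 [-1.2524662  1.4441328] 0.2648818897637796
[306.0345115  150.39114007] [324.30529312 177.39664145]
scene 145.64376032929394 [14.5904541   7.12481689] 0.2453718739850601
[305.95859615 154.24994255] [324.12619214 181.09612937]
side 254 268 145 167 201
side 156.74376032929393 [-1.07568359 -1.08618164] 0.41398831263696123
[252.2388235  143.15779945] [269.15116179 168.19921489]
side 145.64376032929394 [ -1.80059814 -18.08029175] 0.3933899905571294
[252.3855852  146.78433205] [269.21824342 171.70232003]
```

View pics/g2.png

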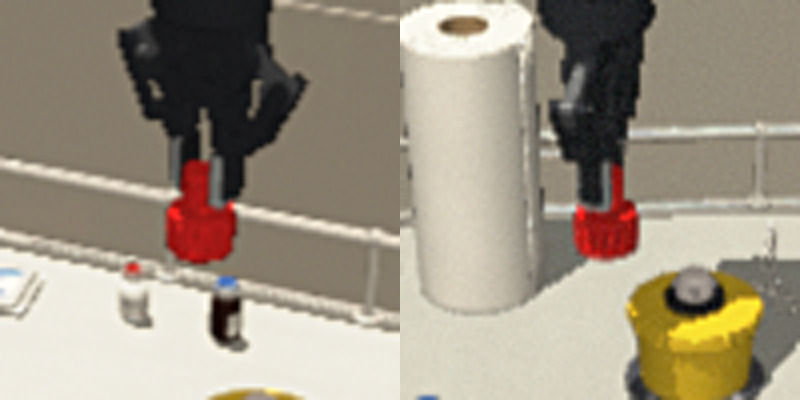

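The scene and side views show the cap upright, within about 1.2 mm of the tool axis, and mouth height consistent with TCP−59. Next I move over the stud.

```bash
python3 -m creep '[[-0.72,-0.71,0,0,0,0],[-0.72,-0.71,0,0,0,0],[-0.72,-0.7,0,0,0,0],[0,0,-0.5,0,0,0],[0,0,-0.5,0,0,0],[0,0,-0.4,0,0,0],[0,0,0,0,0,0],[0,0,0,0,0,0]]'
python3 - <<'E'
from h import *
s=ctrl.sense();tcp=s['eef_pos'];print(tcp,s['ft_force'],s['moment']);o=[]
z=tcp[2]-59.3
for n in("scene","side"):
    im=ctrl.camera(n);c=cam(n);m=red(im)
    r=fit(c,m,[tcp[0],tcp[1]],[(z+a,b-.8,z+e,f-.5) for a,b,e,f in CAP]);print(n,r.x-tcp[:2],r.fun)
    # pot lid top, in same image (yellow silhouette is one-sided): seal+stud from initial image
    im0=cv2.imread(f"pics/{n}0.png");g=cv2.cvtColor(im0,cv2.COLOR_BGR2GRAY);u=proj(c,(533,-219,84)).astype(int)
    w=np.zeros_like(g);w[u[1]-13:u[1]+10,u[0]-9:u[0]+10]=1
    b0=im0.min(2);st=((b0>105)&(w>0)).astype(np.uint8)*255
    r=fit(c,st,[533,-219],[(78,14,91,14),(91,14,96,10)]);print(n,"stud",r.x,r.fun)
    u=proj(c,(534,-219,100)).astype(int)
    o.append(cv2.resize(im[u[1]-40:u[1]+40,u[0]-40:u[0]+40],(400,400),interpolation=cv2.INTER_CUBIC))
cv2.imwrite("pics/g3.png",np.hstack(o))
E
```

```text
time_s: 5.87
eef_pos: [535.2, -216.5, 174.8]
tool_rot: [-0.001, 0.169, 0.986, 0.0]
ft_force: [0.7, -0.3, -0.0]
grip_width: 23.4
grip_force: 78.9
[ 535.20995143 -216.46113162  174.79308807] [ 0.70832137 -0.31944585 -0.00902753] [-0.02107157  0.03800833 -0.06079755]
scene [-0.85414124  2.13182831] 0.234789156626506
scene stud [ 535.93839645 -218.53466034] 0.6025133814289039
side [-1.69244385 -0.12313843] 0.4169318905155952
side stud [ 533.79980469 -222.80712891] 0.7219263204616068
```

View pics/g3.png

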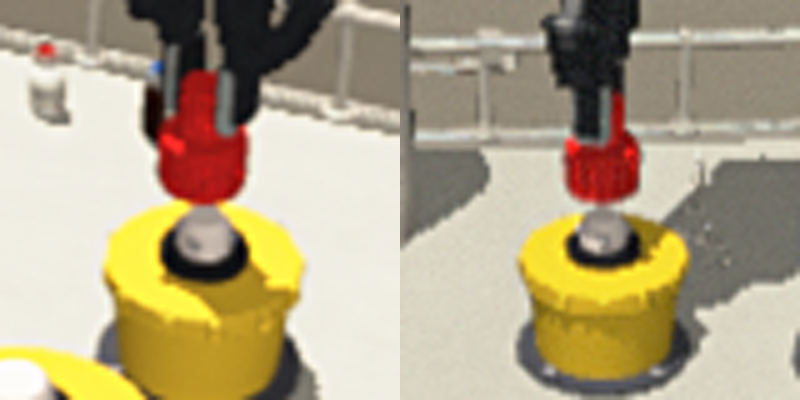

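Both views show the cap just about centred over the stud (side: cap 601 against stud 602; scene: 203 against 205, in 5× crop pixels), so it needs about 1 mm toward −y. I lower it gently.

```bash
python3 -m creep '[[-0.02,-0.05,0,0,0,0],[0,0,-0.3,0,0,0],[0,0,-0.3,0,0,0],[0,0,-0.1,0,0,0],[0,0,0,0,0,0],[0,0,0,0,0,0]]'
python3 -m creep '[[0,0,-0.1,0,0,0],[0,0,-0.1,0,0,0],[0,0,0,0,0,0],[0,0,0,0,0,0]]'
```

```text
time_s: 6.47
eef_pos: [534.5, -219.0, 153.8]
tool_rot: [-0.0, 0.17, 0.985, 0.0]
ft_force: [-0.1, 0.6, -1.4]
grip_width: 23.3
grip_force: 78.9
time_s: 6.8
eef_pos: [534.8, -219.4, 148.4]
tool_rot: [0.0, 0.17, 0.985, -0.0]
ft_force: [-0.4, -1.1, 0.8]
grip_width: 23.5
grip_force: 79.4
```

```bash
python3 -m creep '[[0,0,-0.07,0,0,0],[0,0,-0.07,0,0,0],[0,0,0,0,0,0]]' - 110
python3 -m creep '[[0,0,-0.07,0,0,0],[0,0,0,0,0,0]]'
python3 -m creep '[[0,0,-0.07,0,0,0],[0,0,0,0,0,0]]'
```

```text
time_s: 7.05
eef_pos: [535.2, -219.6, 144.9]
tool_rot: [0.001, 0.17, 0.985, -0.0]
ft_force: [0.6, -2.8, 0.2]
grip_width: 22.2
grip_force: 107.9
time_s: 7.22
eef_pos: [534.8, -219.3, 141.9]
tool_rot: [0.0, 0.17, 0.985, -0.0]
ft_force: [0.2, -2.4, -3.5]
grip_width: 22.3
grip_force: 108.0
time_s: 7.38
eef_pos: [534.6, -219.0, 139.2]
tool_rot: [-0.0, 0.17, 0.985, 0.0]
ft_force: [1.9, -1.6, -3.9]
grip_width: 22.3
grip_force: 108.0
```

```bash
python3 -m creep '[[0,0,-0.06,0,0,0],[0,0,0,0,0,0],[0,0,0,0,0,0]]'
python3 -m creep '[[0,0,-0.06,0,0,0],[0,0,0,0,0,0],[0,0,0,0,0,0]]'
```

```text
time_s: 7.63
eef_pos: [534.5, -218.8, 137.7]
tool_rot: [-0.0, 0.17, 0.985, 0.0]
ft_force: [0.0, -0.2, -0.3]
grip_width: 22.8
grip_force: 108.1
time_s: 7.88
eef_pos: [534.8, -219.0, 136.4]
tool_rot: [0.0, 0.17, 0.985, 0.0]
ft_force: [0.6, 1.1, 2.6]
grip_width: 22.8
grip_force: 108.3
```

```bash
python3 -m creep '[[0,0,-0.06,0,0,0],[0,0,0,0,0,0],[0,0,0,0,0,0]]'
python3 -m creep '[[0,0,-0.06,0,0,0],[0,0,0,0,0,0],[0,0,0,0,0,0]]'
python3 - <<'E'
from h import *
o=[]
for n in("scene","side"):
    im=ctrl.camera(n);c=cam(n)
    print(n,[proj(c,(533.4,-218.7,z)).round(1).tolist() for z in (75,85,105)])
    u=proj(c,(534,-219,90)).astype(int)
    o.append(cv2.resize(im[u[1]-30:u[1]+30,u[0]-30:u[0]+30],(400,400),interpolation=cv2.INTER_CUBIC))
cv2.imwrite("pics/g4.png",np.hstack(o))
E
```

```text
time_s: 8.13
eef_pos: [534.9, -219.0, 134.9]
tool_rot: [0.0, 0.17, 0.985, 0.0]
ft_force: [-1.8, 1.3, 6.5]
grip_width: 22.6
grip_force: 108.5
time_s: 8.38
eef_pos: [534.9, -219.0, 133.6]
tool_rot: [0.001, 0.17, 0.985, -0.0]
ft_force: [-2.8, 2.8, 11.1]
grip_width: 22.1
grip_force: 109.1
scene [[329.0, 217.9], [329.2, 214.8], [329.5, 208.3]]
side [[283.3, 176.8], [283.3, 173.9], [283.3, 168.1]]
```

View pics/g4.png

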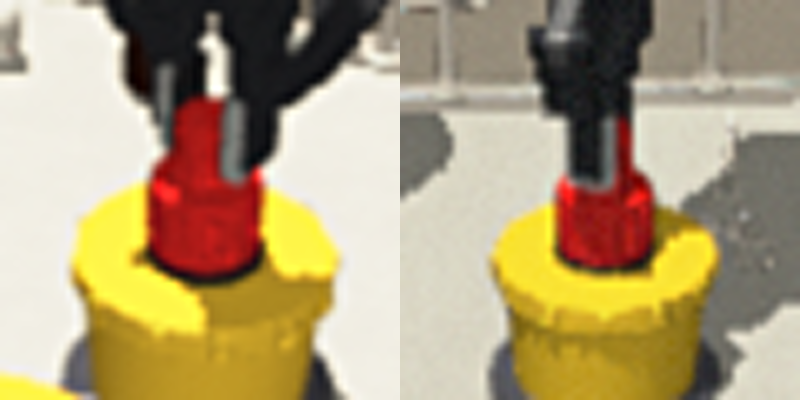

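The cap sits upright and low on the ring, and the force rises at 3 N/mm, which matches the ring's spring. It needs about 1 mm more.

```bash
python3 -m creep '[[0,0,-0.04,0,0,0],[0,0,0,0,0,0],[0,0,0,0,0,0],[0,0,0,0,0,0],[0,0,0,0,0,0],[0,0,0,0,0,0]]'
python3 -m creep '[[0,0,0,0,0,0],[0,0,0,0,0,0],[0,0,0,0,0,0],[0,0,0,0,0,0],[0,0,0,0,0,0],[0,0,0,0,0,0],[0,0,0,0,0,0],[0,0,0,0,0,0],[0,0,0,0,0,0],[0,0,0,0,0,0]]'
```

```text
time_s: 8.98
eef_pos: [535.0, -219.0, 132.7]
tool_rot: [0.001, 0.17, 0.985, -0.0]
ft_force: [-4.1, 2.2, 12.1]
grip_width: 22.7
grip_force: 109.4
time_s: 9.82
eef_pos: [534.9, -219.0, 132.7]
tool_rot: [0.001, 0.17, 0.985, -0.0]
ft_force: [-2.9, 2.1, 13.4]
grip_width: 22.6
grip_force: 109.4
```

```bash
python3 -c "
from workcell import ctrl
print(ctrl.close_job())"
```

```text
the job is handed in; nothing more can be done
None
```

I handed the job in at about 10 s: the cap is on the smaller pot's stud, still gripped at about 109 N and pressed down with about 13 N, so the ring should be squeezed about 4.5 mm. The click itself never showed as a clear force drop; I inferred it from the cap's height and the ring's 3 N/mm rise, and the hand-in returned no verdict.

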